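Dry-lay a tile sample for a customer

ROBOT

A 6-joint arm with a two-finger parallel gripper is mounted at the origin on the work surface. World frame = base frame: x ahead of the robot, y to its left, z up, the work surface at z = 0. Lengths are in m, angles in rad, forces in N, time in s.
With the tool pointing down it reaches from about 0.35 to 0.775 m from the base axis. Payload 7.3 kg.
Tool frame: the origin (TCP) lies on the centre line of the jaws, within the pads' length; the fingertips stand 11 mm ahead of it and the grasp point (between the pads) lies 8 mm behind it; y points along the fingers, z is the direction in which the jaws open and shut, and the axes are right-handed (so a half turn about y gives the same grasp; the last joint's range is limited). The gripper opens to 92 mm and grips with 3 to 60 N. Pads are 19 mm wide; open, the fingers measure 130 mm over their backs; the gripper's body (75 mm by 190 mm) begins 47 mm behind the grasp point.
Start: joints at [-1.485, 0.342, 1.524, -0, 1.275, -0.146], TCP at [0.121, -0.511, 0.238] pointing down, gripper open.
Joint ranges: [-2.53, 2.53], [-0.77, 2.02], [0.04, 2.7], [-1, 4.14], [0.28, 2.66], [-3.11, 3.11]. Speed limits (rad/s): [2.57, 2.57, 3.14, 3.14, 3.14, 3.14].

INTERFACE

Orientations are given as [roll, pitch, yaw] about the fixed x, y, z axes, in that order (R = Rz(yaw) Ry(pitch) Rx(roll)).
In Python, from cell import robot, cams gives the robot as it stands.
- The arm moves only by the tool apply_moves, never from a script. Its argument "plan" is a list of rows, each a list of 7 numbers: the shift along the tool's x, y, z in m, then the turn, a rotation vector about the tool's x, y, z in degrees, then the gripper command: -1 is fully open, 1 is shut, values between are in proportion. A call has exactly 5 rows; each row is the pose to reach, as a shift and turn from the pose commanded when the call began, along the tool's axes at that moment; what a row does not reach only later rows make up. A row lasts 1/8 s, in which the tool goes at most 62.5 mm and 10.7 degrees, less where a joint would pass 70% of its speed; a pose out of reach is approached as far as the arm can. A call with a gripper value outside its range is refused whole. The fingers move at their own pace and stop on an object; "squeeze" is the grip in N (left out, the last holds). Time passes only in rows, so rows that repeat a pose let the fingers close, or fill a call up. It gives the time, the measured TCP pose, the force and the opening at its end, in the units of the state.
- robot.observe(): the state, without advancing time (a new reading comes with each control period).
- cams.read_camera(name): name is "scene" or "side" or "wrist"; returns the picture (480x640x3 uint8, blue, green, red); there is no depth.
- cams.calibration(name): a dict with "fx", "fy", "cx", "cy" (pixels), "extrinsics" (4x4, takes a point from world to camera coordinates); the wrist camera has in their place "T_tool_cam" (4x4, takes a point from camera to tool coordinates, whose origin is the TCP and whose axes are the tool frame's). Camera axes: x right, y up, looking along -z (the intrinsics and any distortion apply to the point x, -y, -z); pixel columns grow to the right and rows downward; lengths in m; the calibration is good to about 2 mm. A picture is of the moment at which its call begins: read the wrist's pose just before it. calibration takes no time and is no camera call.
- robot.hand_in(): hands the job in, once; it reports no verdict.
The state is a dict: "time": time; "qpos": joint angles; "qvel": joint speeds; "joint_efforts": joint torques, N m; "tool_pos": TCP position; "tool_rot": TCP orientation; "contact_force": force on the tool from outside, world axes, zero at the start; "torque": the same for the moment, N m; "opening": finger opening in m.
Only numpy, scipy, OpenCV 4.12 (cv2) and the standard library are available. Lean on these libraries where they do the work, as an engineer would, in place of code of your own. Each camera call takes 0.05 s, during which the arm holds its last target. There are 200 camera calls.

TASK

Dry-lay the tile sample on the plywood board: put the white strip flat on the board, midway between the grey and the black slab, its length parallel to the slabs' facing edges and its middle level with theirs, and stand the steel weight upright on the middle of it. Behind the grey slab (the side away from the robot) lay the terracotta strip flat on the board, parallel to the slab's far edge and centred along it, leaving a gap of about 4 cm, and lay the blue strip squarely on top of it. Leave the green broken strip, the tape measure and the jar where they are.

Things in the scene. Friction and masses are not known exactly. Their poses are not given: they have to be found in the camera images.
- board: fixed plywood board, 240 mm (own x, away from the robot) by 320 mm (own y, to the left), 6 mm thick, turned at most 0.2 rad; origin at the centre of its underside, on the table. The slabs lie on it, square to it, centred at own x = -40 mm, y = +105 and -105 mm; which is left or right changes. The 120 mm wide space between them has its midpoint at x = -40 mm, y = 0
- grey_slab: light grey stone sample slab fixed on the board, 90 by 90 mm, 12 mm thick; origin at the centre of its underside (on the board's top), own x points away from the robot (its far edge is at x = +45 mm), y to the left
- black_slab: black stone sample slab fixed on the board, 90 by 90 mm, 12 mm thick; origin at the centre of its underside, axes as the grey slab's
- white_strip: loose white tile strip, 92 mm long (own x) by 36 mm wide (own y) by 14 mm thick, about 115 g; starts flat on the table at any yaw; origin at the centre of its underside, z up
- terracotta_strip: loose terracotta (orange-brown) tile strip, 92 mm long (own x) by 36 mm wide (own y) by 14 mm thick, about 115 g; starts flat on the table at any yaw; origin at the centre of its underside, z up
- blue_strip: loose blue tile strip, 92 mm long (own x) by 36 mm wide (own y) by 14 mm thick, about 115 g; starts flat on the table at any yaw; origin at the centre of its underside, z up
- weight: loose upright steel hold-down weight: round base 36 mm in diameter and 22 mm high, thin neck, and a black round knob 25 mm in diameter from 30 to 50 mm above the underside, to take it by; about 240 g; origin at the centre of its underside, z up
- green_strip: bystander, not to be moved: loose green tile strip with a broken corner, 92 by 36 mm, 14 mm thick; origin about at the centre of its underside
- tape: bystander, not to be moved: orange and black tape measure standing upright, 62 mm (own x) by 38 mm by 58 mm high; origin at the centre of its underside
- jar: bystander, not to be moved: clear jar with a yellow cap, 54 mm in diameter, 70 mm high; origin at the centre of its underside

How it is judged:
By the outcome, as a careful person would: the job done as asked, in the order asked, and still so for the second after the job is handed in, with the robot touching nothing.
It also fails if it takes over 109 s, if anything falls off the work surface, if the arm or the gripper's body presses on something with over 40 N, if the wrist force passes 120 N, or if a joint passes its speed limit or range.

## Working session

There is one attempt and no reset: what is moved stays moved. The work goes in short steps, Python scripts to look and compute and a tool call to move; the robot and the scene stay as the last step left them, time stands still between calls to the robot, and variables do not carry over. Pictures are saved under pics/ and viewed, about 12 in all and at most 16, crops included, and the job is handed in when it is done.

Besides the shell and the picture viewer there is one more tool, called as a command line: name --pt "numbers of a row" for each row, then --argument value for the rest. apply_moves: Moves the arm, as the interface text tells. Its arguments: {"type":"object","properties":{"plan":{"type":"array","items":{"type":"array","items":{"type":"number"}}},"squeeze":{"type":"number"}},"required":["plan"]}

```bash
mkdir -p pics; ls
python3 - <<'E'
from cell import robot,cams
import cv2
print(robot.observe())
for n in("scene","side","wrist"):
    cv2.imwrite(f"pics/{n}0.png",cams.read_camera(n)); print(n,cams.calibration(n))
E
```

```text
pics
{'time': 0.0, 'qpos': array([-1.48502942e+00,  3.42756379e-01,  1.52506376e+00,  2.29652974e-06,
        1.27539744e+00, -1.45984132e-01]), 'qvel': array([ 9.92362040e-04,  2.36572114e-05,  1.57341793e-04,  5.58171259e-04,
       -7.46192235e-04, -4.97501397e-04]), 'joint_efforts': array([ 2.26890629e-04, -4.31245458e+01, -2.44221246e+01,  7.17328792e-02,
        5.61536278e-02, -1.47490937e-04]), 'tool_pos': array([ 0.12057793, -0.51054321,  0.23701117]), 'tool_rot': array([-1.57240365e+00,  2.38544910e-04, -2.90984248e+00]), 'contact_force': array([-0.30713891,  0.00239737,  0.30643945]), 'torque': array([-0.04601464,  0.02304726,  0.00736136]), 'opening': 0.09185165854431755}
scene {'fx': 509.56949093793963, 'fy': 509.56949093793963, 'cx': 315.92664394566197, 'cy': 239.20152096464568, 'extrinsics': array([[-0.55487006,  0.83193183,  0.00293939,  0.26520287],
       [-0.71784479, -0.48055777,  0.50374903,  0.32641836],
       [ 0.4204974 ,  0.27740523,  0.86384505, -1.35034548],
       [ 0.        ,  0.        ,  0.        ,  1.        ]])}
side {'fx': 555.3187467386633, 'fy': 555.3187467386633, 'cx': 311.2053224328862, 'cy': 245.1613693778392, 'extrinsics': array([[-0.78736653, -0.61639042, -0.01080704,  0.39615641],
       [ 0.39068965, -0.51246726,  0.76468222, -0.20540842],
       [-0.47688105,  0.597863  ,  0.64431693, -0.85874481],
       [ 0.        ,  0.        ,  0.        ,  1.        ]])}
wrist {'fx': 331.71368107098107, 'fy': 331.71368107098107, 'cx': 322.1693718988287, 'cy': 241.1802718759332, 'T_tool_cam': array([[ 6.27990041e-04, -9.55926415e-01, -2.93605678e-01,
        -7.92410103e-02],
       [-1.79979239e-04,  2.93605623e-01, -9.55926622e-01,
        -1.46873868e-01],
       [ 9.99999787e-01,  6.53155325e-04,  1.23344983e-05,
        -3.83655084e-04],
       [ 0.00000000e+00,  0.00000000e+00,  0.00000000e+00,
         1.00000000e+00]])}
```

View pics/scene0.png

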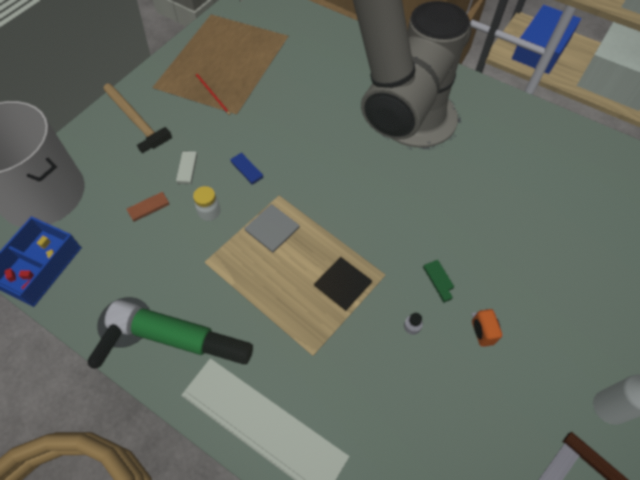

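View pics/side0.png

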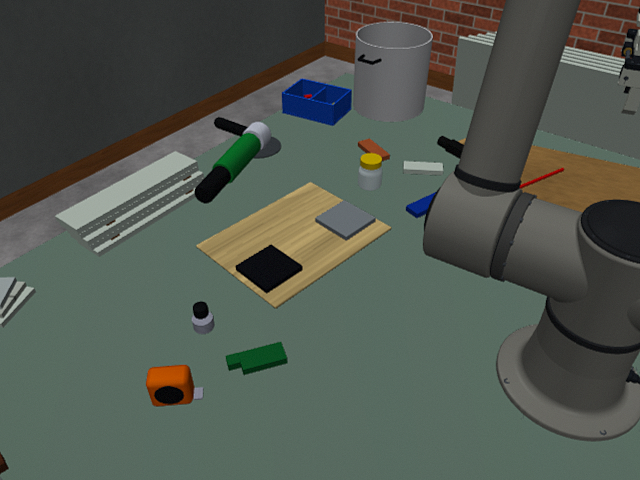

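The scene picture shows: white (187,166), blue (246,168), terracotta (148,207), jar (205,200), grey slab (271,228), black slab (343,283), weight (414,322), green (438,281), tape (487,327). The side view agrees with this layout. Next I'll segment by colour and turn the pixels into positions.

```bash
cat > h.py <<'E'
import numpy as np,cv2
from scipy.optimize import least_squares
from scipy.spatial.transform import Rotation as Rt
from cell import robot,cams
def cam(n,st=None):
    c=cams.calibration(n); K=np.array([[c["fx"],0,c["cx"]],[0,c["fy"],c["cy"]],[0,0,1]])
    if n=="wrist":
        T=np.eye(4);T[:3,:3]=Rt.from_euler("xyz",st["tool_rot"]).as_matrix();T[:3,3]=st["tool_pos"]
        E=np.linalg.inv(T@c["T_tool_cam"])
    else: E=c["extrinsics"]
    return K,np.diag([1.,-1,-1,1])@E
def proj(C,P):
    K,E=C; q=(np.atleast_2d(P)@E[:3,:3].T+E[:3,3])@K.T; return q[:,:2]/q[:,2:]
def plane(C,uv,z):
    K,E=C; R=E[:3,:3];o=-R.T@E[:3,3]
    d=np.c_[np.atleast_2d(uv),np.ones(len(np.atleast_2d(uv)))]@np.linalg.inv(K).T@R
    return (o+d*((z-o[2])/d[:,2])[:,None])[:,:2]
def mask(im,name):
    h=cv2.cvtColor(im,cv2.COLOR_BGR2HSV).astype(int);H,S,V=h[...,0],h[...,1],h[...,2]
    return {"blue":(H>105)&(H<130)&(S>150),"terra":((H<12)|(H>175))&(S>90)&(S<215)&(V>70),"white":(S<40)&(V>140),
     "grey":(S<40)&(V>85)&(V<150),"black":(V<40),"green":(H>55)&(H<85)&(S>140),"tape":(H<14)&(S>215),
     "yellow":(H>20)&(H<32)&(S>190),"board":(H>10)&(H<25)&(S>60)&(S<170)&(V>100)}[name].astype(np.uint8)
def comp(m,uv):
    "component of m nearest uv"
    n,l,s,c=cv2.connectedComponentsWithStats(m)
    k=[i for i in range(1,n) if s[i,4]>25]
    if not k: return None
    i=min(k,key=lambda i:np.hypot(*(c[i]-uv))); return (l==i).astype(np.uint8)
def box(pose,L,W,z0,z1):
    x,y,a=pose;c,s=np.cos(a),np.sin(a)
    return np.array([[x+c*i*L/2-s*j*W/2,y+s*i*L/2+c*j*W/2,z] for z in(z0,z1) for i in(-1,1) for j in(-1,1)])
def fitbox(obs,L,W,z0,z1,guess):
    "obs: list of (C,mask); match silhouettes of box: rasterised hull, by IoU-like smooth residual on moments + refine"
    def mom(m): 
        M=cv2.moments(m) if m.ndim==2 and m.dtype==np.uint8 and m.shape==(480,640) else cv2.moments(m)
        A=M["m00"];sd=np.sqrt(A)
        return np.array([M["m10"]/A,M["m01"]/A,M["mu20"]/A/sd,M["mu02"]/A/sd,M["mu11"]/A/sd])
    t=[mom(m) for _,m in obs]
    def f(p): return np.concatenate([mom(cv2.convexHull(proj(C,box(p,L,W,z0,z1)).astype(np.float32)))-q for (C,_),q in zip(obs,t)])
    best=min((least_squares(f,[*guess,a],x_scale=[.01,.01,.2],diff_step=1e-3) for a in np.arange(-1.5,1.6,.5)),key=lambda r:r.cost)
    p=best.x;p[2]=(p[2]+np.pi/2)%np.pi-np.pi/2
    return p,best.fun.round(1)
E
python3 - <<'E'
from h import *
I={n:cv2.imread(f"pics/{n}0.png") for n in("scene","side")};C={n:cam(n) for n in I}
px={"white":((187,166),(423,168)),"blue":((246,168),(421,204)),"terra":((148,207),(374,149)),"green":((438,281),(257,358)),"grey":((271,228),(345,219)),"black":((343,283),(269,268)),"board":((300,275),(295,240))}
for k,(a,b) in px.items():
    L,W,z0,z1={"grey":(.09,.09,.006,.018),"black":(.09,.09,.006,.018),"board":(.24,.32,0,.006)}.get(k,(.092,.036,0,.014))
    ob=[]
    for n,uv in zip(I,(a,b)):
        m=comp(mask(I[n],k),uv)
        if k=="board":
            m=sum(comp(mask(I[n],q),px[q][n=="side"]) for q in("grey","black","board"))
            m=cv2.morphologyEx((m>0).astype(np.uint8),cv2.MORPH_CLOSE,np.ones((9,9)))
        ob.append((C[n],m))
    print(k,[int(m.sum()) for _,m in ob],plane(C["scene"],a,z1).round(3))
    for o in (ob,ob[:1],ob[1:]):
        if k=="blue" and o is not ob[:1] and len(o)==2: pass
        p,r=fitbox(o,L,W,z0,z1,plane(C["scene"],a,z1)[0]);print("  ",p.round(4),r)
for n,uv,z in(("jar",(205,193),.07),("weight knob",(416,318),.05),("tape",(487,322),.058)): print(n,plane(C["scene"],uv,z).round(3))
for n,uv,z in(("jar",(371,161),.07),("weight knob",(201,308),.05)): print(n,plane(C["side"],uv,z).round(3))
E
```

```text
white [412, 316] [[ 0.472 -0.383]]
   [ 0.4724 -0.3911  0.6018] [-0.8  0.8  0.1  0.4  0.2  0.7  1.4 -1.2  0.3 -0.2]
   [ 0.4694 -0.3911  0.5413] [-0.  -0.   0.1  0.3 -0. ]
   [ 0.4765 -0.3955  0.6183] [ 0.   0.  -1.2  0.3 -0.3]
blue [380, 357] [[ 0.396 -0.26 ]]
   [ 0.399  -0.2569  1.4866] [ 0.4  3.4  1.2 -0.4 -0.   2.4 -0.9  0.9  0.2 -0.4]
   [ 0.3911 -0.2643  1.2692] [-0.  -0.   0.2  0.3  0. ]
   [ 0.4015 -0.2512 -1.5306] [ 0.  -0.   0.2  0.6 -0.3]
terra [535, 288] [[ 0.614 -0.379]]
   [ 0.6108 -0.3879 -0.3177] [-0.7  0.1 -0.3  0.4 -0.1  0.2  1.5 -0.4 -0.  -0.4]
   [ 0.6096 -0.3866 -0.4271] [-0.   0.   0.   0.1  0.1]
   [ 0.6149 -0.3935 -0.2474] [ 0.   0.  -0.1 -0.1 -0.4]
green [1486, 1199] [[0.409 0.269]]
   [ 0.6976 -0.0158 -0.7683] [  83.2  -12.8   -3.7   -0.6   -3.6  -13.  -149.8   -6.2    2.     1.3]
   [ 0.8146 -0.1404 -1.1689] [-0.   0.  -3.6 -0.6 -1.8]
   [0.4023 0.2673 0.889 ] [ 0.  -0.   0.2  0.1 -0. ]
grey [216000, 1117] [[ 0.503 -0.106]]
   [ 0.465  -0.0019 -0.346 ] [-27.7 -21.7 -68.4 -31.5  -0.6 -18.   35.    0.5   0.6   0.2]
   [ 0.4778  0.0795 -0.2985] [  0.    0.3 -68.4 -31.3  -0.5]
   [ 0.5015 -0.114   0.2386] [ 0.  -0.   0.1  0.3 -0. ]
black [1117, 1704] [[0.528 0.103]]
   [0.5237 0.104  1.0008] [-1.5 -0.1  1.2 -0.1  0.2 -0.2  1.9 -0.2  0.3  0.1]
   [ 0.522   0.1067 -1.0644] [-0.  -0.   1.   0.   0.1]
   [0.5267 0.0998 1.294 ] [-0.  -0.   0.1  0.2  0.1]
board [232065, 12112] [[0.559 0.012]]
   [0.5058 0.0388 0.2699] [-18.7   6.6 -52.1 -24.6   1.5   3.1  24.5  -2.6   2.2   0.8]
   [0.4707 0.067  0.5481] [  0.    0.9 -51.5 -25.2   0.2]
   [ 0.5534 -0.0106 -0.1252] [-0.  -0.   0.   0.1  0.1]
jar [[ 0.534 -0.26 ]]
weight knob [[0.526 0.271]]
tape [[0.46  0.391]]
jar [[ 0.532 -0.251]]
weight knob [[0.52  0.271]]
```

View pics/wrist0.png

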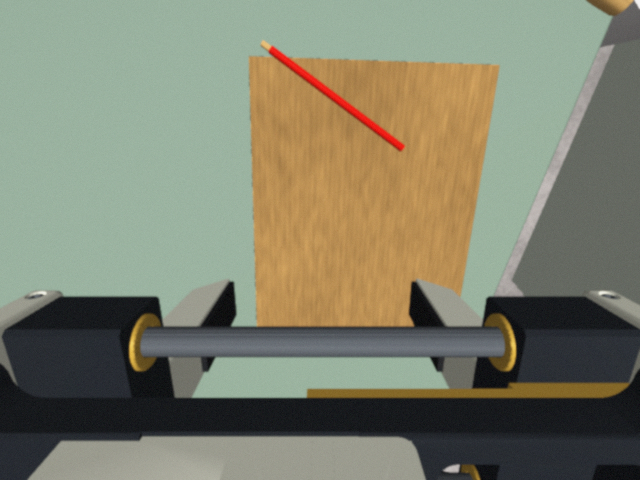

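Scene and side views agree to within about 1 cm. The wrist picture shows only the cardboard and pencil, so I'll hover over the strips for a close look.

apply_moves --pt "-0.05 0 -0.007 0 0 0 -1" --pt "-0.1 0 -0.015 0 0 0 -1" --pt "-0.15 0 -0.022 0 0 0 -1" --pt "-0.2 0 -0.03 0 0 0 -1" --pt "-0.25 0 -0.037 0 0 0 -1"

```text
time: 0.78
tool_pos: [0.3568, -0.4166, 0.2375]
tool_rot: [-1.571, -0.0, -2.91]
contact_force: [0.4, -0.4, 0.6]
opening: 0.0922
```

apply_moves --pt "-0.05 0 -0.007 0 -5 0 -1" --pt "-0.1 0 -0.015 0 -10 0 -1" --pt "-0.15 0 -0.022 0 -15 0 -1" --pt "-0.153 0 -0.023 0 -20 0 -1" --pt "-0.153 0 -0.023 0 -20 0 -1"

```text
time: 1.4
tool_pos: [0.4994, -0.3594, 0.237]
tool_rot: [-1.572, -0.0, -2.56]
contact_force: [0.4, 0.1, -0.3]
opening: 0.0918
```

```bash
cat >> h.py <<'E'
def snap(name,tag):
    st=robot.observe(); im=cams.read_camera(name); cv2.imwrite(f"pics/{tag}.png",im)
    np.save(f"pics/{tag}.npy",np.r_[st["tool_pos"],st["tool_rot"]]); return st,im
def load(tag):
    s=np.load(f"pics/{tag}.npy"); return cv2.imread(f"pics/{tag}.png"),cam("wrist",dict(tool_pos=s[:3],tool_rot=s[3:]))
def go(x,y,z,yaw):
    "print tool-frame shift and turn from measured pose to tool-down pose with given yaw (mod pi, nearest)"
    st=robot.observe();R0=Rt.from_euler("xyz",st["tool_rot"]);y0=st["tool_rot"][2]
    yaw=y0+(yaw-y0+np.pi/2)%np.pi-np.pi/2
    d=R0.inv().apply(np.array([x,y,z])-st["tool_pos"]); r=(R0.inv()*Rt.from_euler("xyz",[-np.pi/2,0,yaw])).as_rotvec(degrees=True)
    print("t",round(st["time"],2),"pos",st["tool_pos"].round(4),"rot",st["tool_rot"].round(3),"SHIFT",d.round(4),"TURN",r.round(1),"q6 after",round(np.arctan2(y,x)-yaw-np.pi/2,2))
E
python3 -c "
from h import *
st,_=snap('wrist','w1');print(st)"
```

```text
{'time': 1.4, 'qpos': array([-7.48151178e-01,  5.11563314e-01,  1.25699207e+00, -2.02086387e-04,
        1.37421798e+00,  2.41268091e-01]), 'qvel': array([-0.02503704, -0.01283842,  0.01053454, -0.00305955, -0.00237035,
        0.03699207]), 'joint_efforts': array([ 9.83367115e-01, -5.24357986e+01, -2.56434488e+01,  1.72941140e-01,
        1.57876220e-02, -4.59713694e-01]), 'tool_pos': array([ 0.49940322, -0.35936704,  0.23704096]), 'tool_rot': array([-1.57189549e+00, -4.74520013e-04, -2.56017575e+00]), 'contact_force': array([ 0.44249554,  0.07016058, -0.31262419]), 'torque': array([-0.01713727,  0.0375624 ,  0.02357182]), 'opening': 0.09181353825518}
```

View pics/w1.png

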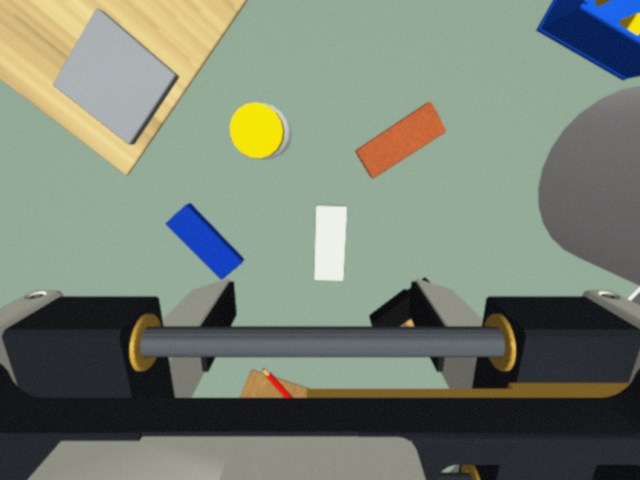

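The wrist view shows white (331,243), blue (205,241), terracotta (401,140), the jar cap (257,130), and the grey slab (116,75). I'll fit all of them.

Run:
```python
from h import *
im,C=load("w1")
for k,uv,z in(("white",(331,243),.014),("blue",(205,241),.014),("terra",(401,140),.014),("grey",(116,75),.018)):
    m=comp(cv2.morphologyEx(mask(im,k),cv2.MORPH_OPEN,np.ones((3,3))),uv)
    g=plane(C,uv,z)[0]
    p,r=fitbox([(C,m)],*((.09,.09,.006,.018) if k=="grey" else (.092,.036,0,.014)),g)
    print(k,m.sum(),g.round(3),p.round(4),r)
print("jar",plane(C,(257,130),.07))
go(0.4724,-.391,.1,.58)
```

```text
white 138648 [ 0.474 -0.387] [ 0.5354 -0.3309 -0.8949] [  0.1  -0.7 -58.2 -18.9   7.4]
blue 2437 [ 0.395 -0.263] [ 0.3916 -0.2631  1.276 ] [-0.  -0.   0.   0.  -0.1]
terra 2955 [ 0.611 -0.386] [ 0.6098 -0.3862 -0.4114] [-0.   0.   0.1  0.1 -0. ]
grey 1508 [ 0.504 -0.109] [ 0.3107 -0.2925  1.3044] [0.  0.  0.9 1.4 3.7]
jar [[ 0.53990467 -0.26202301]]
t 1.45 pos [ 0.4989 -0.3598  0.2373] rot [-1.572 -0.    -2.562] SHIFT [0.0392 0.1373 0.0117] TURN [ 0. -0.  0.] q6 after 0.3
```

```bash
sed -i 's/"white":(S<40)&(V>140)/"white":(S<30)\&(V>185)/' h.py
python3 - <<'E'
from h import *
im,C=load("w1")
m=comp(mask(im,"white"),(331,243));p,r=fitbox([(C,m)],.092,.036,0,.014,plane(C,(331,243),.014)[0])
print(m.sum(),p.round(4),r)
go(p[0],p[1],.014,p[2])
E
```

```text
2326 [ 0.4707 -0.3876  0.5482] [-0.   0.  -0.   0.5 -0. ]
t 1.45 pos [ 0.4989 -0.3598  0.2373] rot [-1.572 -0.    -2.562] SHIFT [0.0387 0.2233 0.008 ] TURN [0.  1.8 0. ] q6 after 0.33
```

apply_moves --pt "0.015 0.04 0.003 0 1 0 -0.5" --pt "0.03 0.08 0.006 0 1.8 0 -0.5" --pt "0.0387 0.125 0.008 0 1.8 0 -0.5" --pt "0.0387 0.165 0.008 0 1.8 0 -0.5" --pt "0.0387 0.19 0.008 0 1.8 0 -0.5" --squeeze 25

```text
time: 2.08
tool_pos: [0.4694, -0.388, 0.0457]
tool_rot: [-1.573, -0.001, -2.596]
contact_force: [0.5, 0.0, -0.3]
opening: 0.0689
```

apply_moves --pt "0 0.015 0 0 0 0 -0.5" --pt "0 0.027 0 0 0 0 -0.5" --pt "0 0.033 0 0 0 0 -0.5" --pt "0 0.033 0 0 0 0 1" --pt "0 0.033 0 0 0 0 1"

```text
time: 2.7
tool_pos: [0.4715, -0.3883, 0.0155]
tool_rot: [-1.569, 0.0, -2.592]
contact_force: [-0.2, 0.2, 0.7]
opening: 0.0537
```

apply_moves --pt "0 0 0 0 0 0 1" --pt "0 0 0 0 0 0 1" --pt "0 -0.01 0 0 0 0 1" --pt "0 -0.03 0 0 0 0 1" --pt "0 -0.07 0 0 0 0 1"

```text
time: 3.32
tool_pos: [0.4703, -0.3871, 0.0844]
tool_rot: [-1.574, -0.001, -2.592]
contact_force: [1.1, -0.5, -1.0]
opening: 0.0358
```

Run:
```python
from h import *
go(.559,-.005,.23,-.11)
```

```text
t 3.33 pos [ 0.4703 -0.3871  0.0844] rot [-1.574e+00 -1.000e-03 -2.592e+00] SHIFT [-0.2751 -0.1448 -0.28  ] TURN [ 0.2 37.8  0.1] q6 after 1.67
```

apply_moves --pt "-0.02 -0.05 -0.02 0 7 0 1" --pt "-0.05 -0.1 -0.045 0 15 0 1" --pt "-0.08 -0.14 -0.08 0 23 0 1" --pt "-0.12 -0.145 -0.12 0 31 0 1" --pt "-0.16 -0.145 -0.16 0 37.8 0 1"

```text
time: 3.95
tool_pos: [0.5244, -0.1664, 0.2315]
tool_rot: [-1.57, 0.003, 3.027]
contact_force: [-0.6, 0.4, -2.0]
opening: 0.0356
```

Run:
```python
from h import *
go(.559,-.005,.23,-.11)
```

```text
t 3.95 pos [ 0.5244 -0.1664  0.2315] rot [-1.570e+00  3.000e-03  3.027e+00] SHIFT [-0.0159  0.0014 -0.1644] TURN [-0.1 -0.3 -0.2] q6 after -4.61
```

apply_moves --pt "-0.004 0 -0.05 0 0 0 1" --pt "-0.01 0 -0.1 0 0 0 1" --pt "-0.016 0 -0.145 0 0 0 1" --pt "-0.016 0 -0.164 0 0 0 1" --pt "-0.016 0 -0.164 0 0 0 1"

```text
time: 4.58
tool_pos: [0.5578, -0.006, 0.2299]
tool_rot: [-1.57, 0.0, 3.033]
contact_force: [0.5, -0.3, -0.9]
opening: 0.0355
```

Run:
```python
from h import *
snap("wrist","w2")
```

```text
(no output)
```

View pics/w2.png

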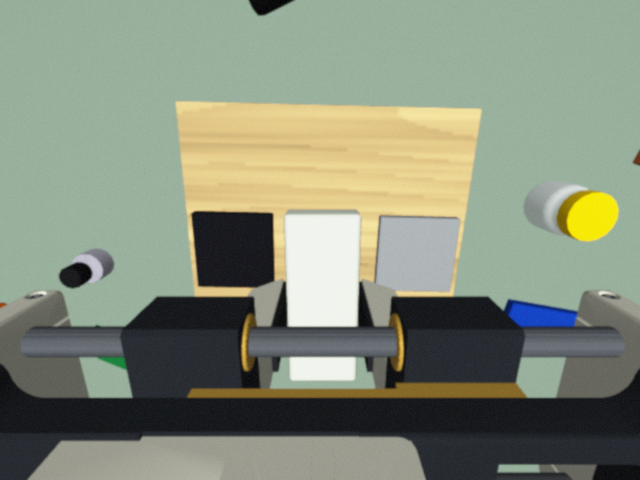

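Black slab corners are at about (193,212)-(274,288) and grey at (378,216)-(453,293). The board's far corners are at (178,101) and (480,108), and the held strip's far end is at (286,211)-(359,211). I'll fit the board frame to these.

```bash
cat >> h.py <<'E'
def sub(im,pts,w=5):
    return cv2.cornerSubPix(cv2.cvtColor(im,cv2.COLOR_BGR2GRAY),np.float32(pts).reshape(-1,1,2),(w,w),(-1,-1),(3,40,.01)).reshape(-1,2)
def fitpts(C,uv,local):
    "pose (x,y,yaw) of a frame with known local points seen at uv"
    local=np.array(local,float)
    def W(p):
        c,s=np.cos(p[2]),np.sin(p[2]); return np.c_[p[0]+c*local[:,0]-s*local[:,1],p[1]+s*local[:,0]+c*local[:,1],local[:,2]]
    return lambda g:(lambda r:(r.x,r.fun.reshape(-1,2).round(1)))(least_squares(lambda p:(proj(C,W(p))-uv).ravel(),g,loss="linear"))
E
python3 - <<'E'
from h import *
im,C=load("w2")
raw=[(193,212),(273,212),(197,287),(378,216),(459,217),(453,293),(178,101),(480,108)]
uv=sub(im,raw);print(uv.round(1).tolist())
z=.018;loc=[(.005,.150,z),(.005,.060,z),(-.085,.150,z),(.005,-.060,z),(.005,-.150,z),(-.085,-.150,z),(.12,.16,.006),(.12,-.16,.006)]
p,r=fitpts(C,uv,loc)([.559,-.005,-.11]);print(p.round(4),r.tolist())
p2,r2=fitpts(C,uv[:6],loc[:6])([.559,-.005,-.11]);print(p2.round(4),r2.tolist())
st=np.load("pics/w2.npy");zt=st[2]
w=sub(im,[(286,211),(359,211)]);print("strip far end mid",w.round(1),plane(C,w,zt-.0005).round(4), "tcp",st)
E
```

```text
[[190.89999389648438, 212.6999969482422], [272.5, 213.0], [197.8000030517578, 285.6000061035156], [379.1000061035156, 215.0], [459.0, 217.0], [450.29998779296875, 296.3999938964844], [175.10000610351562, 101.30000305175781], [481.20001220703125, 108.69999694824219]]
[ 0.5511 -0.0091 -0.1337] [[-1.1, -0.6], [-1.0, 1.1], [-1.0, 1.3], [1.0, 1.8], [2.1, 1.7], [-0.4, -3.8], [-0.9, -0.9], [1.2, -0.0]]
[ 0.5513 -0.0093 -0.1359] [[-1.1, -1.1], [-0.8, 0.8], [-1.1, 0.9], [1.1, 1.6], [2.2, 1.8], [-0.4, -3.7]]
strip far end mid [[284.9 214.3]
 [359.8 214.1]] [[ 0.606   0.006 ]
 [ 0.6024 -0.0277]] tcp [ 5.57776578e-01 -5.95730570e-03  2.29934006e-01 -1.57037335e+00
  9.37559401e-06  3.03338543e+00]
```

Run:
```python
from h import *
go(.5114,-.0037,.10,-.134)
```

```text
t 4.62 pos [ 0.5577 -0.0071  0.2299] rot [-1.57   0.     3.032] SHIFT [0.0464 0.1299 0.0016] TURN [-0.   1.4 -0. ] q6 after -4.59
```

apply_moves --pt "0.015 0.04 0 0 0.7 0 1" --pt "0.03 0.08 0.001 0 1.4 0 1" --pt "0.046 0.11 0.0016 0 1.4 0 1" --pt "0.046 0.13 0.0016 0 1.4 0 1" --pt "0.046 0.13 0.0016 0 1.4 0 1"

```text
time: 5.25
tool_pos: [0.5111, -0.0047, 0.0987]
tool_rot: [-1.57, -0.003, 3.005]
contact_force: [-0.7, 0.2, -0.8]
opening: 0.0356
```

Run:
```python
from h import *
snap("wrist","w3")
```

```text
(no output)
```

View pics/w3.png

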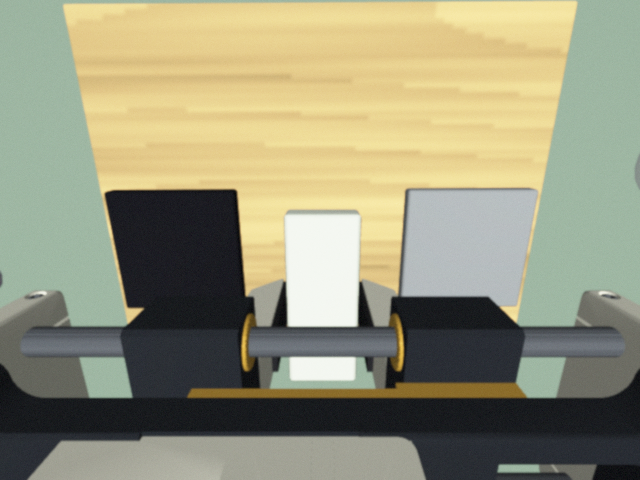

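The board and both slabs are clear here. The black slab's outer edge runs (108,191)-(128,306), the grey's (535,189)-(522,305), and the far edges sit at about row 189. I'll fit edge points rather than corners.

```bash
cat >> h.py <<'E'
def edge(im,a,b,w=6,n=12):
    "points of strongest gradient along normals of the segment a-b"
    g=cv2.GaussianBlur(im,(3,3),0).astype(float);a,b=np.float64(a),np.float64(b);t=(b-a)/np.hypot(*(b-a));nn=np.array([-t[1],t[0]]);o=[]
    for s in np.linspace(.08,.92,n):
        q=a+s*(b-a); k=np.arange(-w,w+.01,.25); P=(q+k[:,None]*nn).astype(np.float32)
        v=cv2.remap(g.astype(np.float32),P[:,0],P[:,1],cv2.INTER_LINEAR).reshape(-1,3)
        d=np.abs(np.gradient(v,axis=0)).sum(1); o.append(q+nn*(d*k).sum()/d.sum() if 0 else P[d.argmax()])
    return np.array(o)
def fitedges(C,im,E,g):
    "E: list of (a,b,axis 0/1,local value,z)"
    D=[(plane(C,edge(im,a,b),z),ax,v) for a,b,ax,v,z in E]
    def f(p):
        c,s=np.cos(p[2]),np.sin(p[2])
        return np.concatenate([((P-p[:2])@np.array([[c,-s],[s,c]]))[:,ax]-v for P,ax,v in D])*1000
    r=least_squares(f,g,loss="soft_l1",f_scale=.5); return r.x,[np.median(q).round(2) for q in np.split(f(r.x),len(E))]
E
python3 - <<'E'
from h import *
im,C=load("w3")
E=[((108,191),(128,306),1,.15,.018),((535,189),(522,303),1,-.15,.018),((110,190),(237,190),0,.005,.006),((406,189),(533,189),0,.005,.006),
((67,6),(576,3),0,.12,.006),((67,6),(98,180),1,.16,.006),((574,6),(540,180),1,-.16,.006),((238,200),(244,280),1,.06,.006),((406,200),(401,280),1,-.06,.006)]
g=[.5511,-.0091,-.1337]
for e in(E,E[:4],E[4:7]): print([x if isinstance(x,list) else x.round(4) for x in fitedges(C,im,e,g)])
print(np.load("pics/w3.npy"))
p,_=fitedges(C,im,E,g); c,s=np.cos(p[2]),np.sin(p[2])
w=sub(im,[(286,211),(359,211)]);q=plane(C,w,.0985).mean(0);print("strip end mid",q,"ctr",q-.046*np.array([np.cos(3.005-np.pi),np.sin(3.005-np.pi)]))
T=p[:2]+[-.04*c,-.04*s];print("target",T);go(*T,.0215,p[2])
im,C=load("w2")
E2=[((191,212),(197,286),1,.15,.018),((459,217),(453,290),1,-.15,.018),((193,212),(273,212),0,.005,.006),((378,215),(458,217),0,.005,.006),((178,101),(480,108),0,.12,.006),((178,101),(190,205),1,.16,.006),((480,108),(463,205),1,-.16,.006)]
print("w2",fitedges(C,im,E2,g))
E
```

```text
[array([ 0.5513, -0.0092, -0.1317]), [np.float64(-0.95), np.float64(1.19), np.float64(-0.33), np.float64(-0.15), np.float64(0.85), np.float64(-0.8), np.float64(1.18), np.float64(1.06), np.float64(-0.35)]]
[array([ 0.551 , -0.0098, -0.1314]), [np.float64(-0.37), np.float64(1.77), np.float64(-0.06), np.float64(0.05)]]
[array([ 0.5522, -0.0088, -0.137 ]), [np.float64(0.01), np.float64(-1.0), np.float64(0.91)]]
[ 5.11074646e-01 -4.65211952e-03  9.87384782e-02 -1.57039823e+00
 -2.85411047e-03  3.00485371e+00]
strip end mid [ 0.5576498  -0.01081049] ctr [ 0.51207826 -0.00454674]
target [ 0.51162086 -0.00398454]
t 5.3 pos [ 0.512  -0.0045  0.0998] rot [-1.570e+00 -1.000e-03  3.005e+00] SHIFT [ 0.0004  0.0783 -0.0005] TURN [-0.  -0.3  0. ] q6 after -4.59
w2 (array([ 0.55108672, -0.00955518, -0.13055206]), [np.float64(-0.81), np.float64(1.21), np.float64(0.01), np.float64(-0.08), np.float64(0.18), np.float64(-0.48), np.float64(1.3)])
```

apply_moves --pt "0 0.03 -0.0005 0 0 0 1" --pt "0 0.055 -0.0005 0 0 0 1" --pt "0 0.07 -0.0005 0 0 0 1" --pt "0 0.0755 -0.0005 0 0 0 1" --pt "0 0.078 -0.0005 0 0 0 1"

```text
time: 5.92
tool_pos: [0.5127, -0.0029, 0.0222]
tool_rot: [-1.571, 0.001, 3.007]
contact_force: [-1.0, 0.4, -1.1]
opening: 0.0356
```

apply_moves --pt "0 0.0005 0 0 0 0 1" --pt "0 0.0005 0 0 0 0 0.4" --pt "0 0.0005 0 0 0 0 0.1" --pt "0 0.0005 0 0 0 0 -0.15" --pt "0 0.0005 0 0 0 0 -0.15"

```text
time: 6.55
tool_pos: [0.5122, -0.0027, 0.0213]
tool_rot: [-1.571, 0.0, 3.007]
contact_force: [1.0, -0.3, 0.0]
opening: 0.052
```

apply_moves --pt "0 -0.01 0 0 0 0 -0.15" --pt "0 -0.03 0 0 0 0 -0.15" --pt "0 -0.07 0 0 0 0 -0.15" --pt "0 -0.11 0 0 0 0 -0.15" --pt "0 -0.15 0 0 0 0 -0.15"

```text
time: 7.18
tool_pos: [0.512, -0.0027, 0.1733]
tool_rot: [-1.571, 0.001, 3.007]
contact_force: [0.5, -0.2, -0.2]
opening: 0.0526
```

Run:
```python
from h import *
im=cams.read_camera("scene");C=cam("scene")
snap("wrist","w4")
go(.54,.22,.24,-.132)
```

```text
t 7.28 pos [ 0.5145 -0.003   0.1762] rot [-1.571  0.009  3.007] SHIFT [ 0.0041 -0.0639 -0.2244] TURN [-0.  -0.1 -0.5] q6 after -4.19
```

View pics/w4.png

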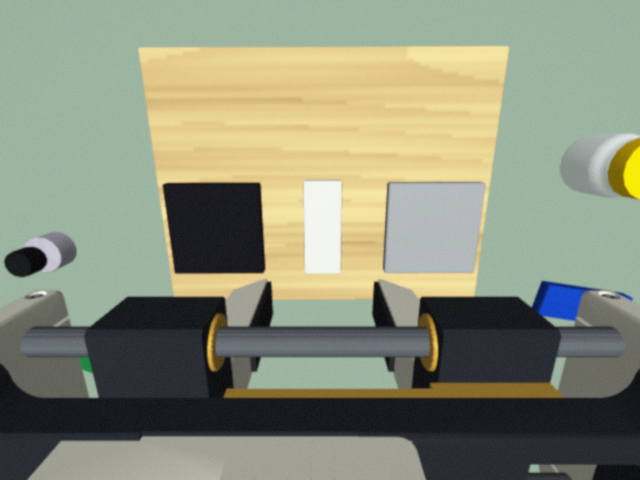

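White is at cols 304-341, rows 181-273, between black's inner edge (col ~264) and grey's (col ~385). I'll measure its offset.

Run:
```python
from h import *
im,C=load("w4")
E=[((165,184),(173,271),1,.15,.018),((484,184),(476,271),1,-.15,.018),((167,182),(262,182),0,.005,.006),((388,182),(483,182),0,.005,.006),((175,273),(264,273),0,-.085,.018),((386,272),(475,272),0,-.085,.018),
((140,47),(507,47),0,.12,.006),((140,50),(160,175),1,.16,.006),((507,50),(489,175),1,-.16,.006),((264,190),(266,265),1,.06,.006),((386,190),(384,265),1,-.06,.006)]
p,r=fitedges(C,im,E,[.5512,-.0093,-.132]);print(p.round(4),r)
F=[((304,185),(304,270),1,.018,.02),((341,185),(341,270),1,-.018,.02),((305,273),(340,273),0,-.046,.02)]
q,r=fitedges(C,im,F,[.512,-.004,-.132]);print(q.round(4),r)
c,s=np.cos(p[2]),np.sin(p[2]);d=q[:2]-p[:2];print("strip in board",c*d[0]+s*d[1],-s*d[0]+c*d[1],q[2]-p[2])
m=mask(im,"yellow");print()
# knob: from scene
im=cv2.imread("pics/scene0.png");h=im[300:345,395:435];cv2.imwrite("pics/k.png",cv2.resize(np.hstack([h,cv2.imread("pics/side0.png")[295:340,182:222]]),None,fx=8,fy=8,interpolation=0))
```

```text
[ 0.5519 -0.0091 -0.1294] [np.float64(-1.08), np.float64(0.98), np.float64(-0.66), np.float64(-0.11), np.float64(1.75), np.float64(0.59), np.float64(-0.51), np.float64(-1.01), np.float64(0.66), np.float64(0.92), np.float64(-0.37)]
[ 0.5144 -0.003  -0.1307] [np.float64(-0.73), np.float64(0.78), np.float64(0.0)]
strip in board -0.038031470970920654 0.0011859411917621542 -0.0012806549549157498
```

The strip sits 1-2 mm from the ideal place and is parallel to the slabs, so it stays. Now the weight.

Run:
```python
from h import *
im,C=load("w4");print(plane(C,(26,262),.05))
go(.525,.265,.18,-.132)
```

```text
[[0.52678442 0.25987623]]
t 7.28 pos [ 0.5145 -0.003   0.1762] rot [-1.571  0.009  3.007] SHIFT [ 0.0255 -0.0041 -0.267 ] TURN [-0.  -0.1 -0.5] q6 after -4.11
```

apply_moves --pt "0.005 -0.004 -0.055 0 0 0 -0.5" --pt "0.01 -0.004 -0.11 0 0 0 -0.5" --pt "0.015 -0.004 -0.165 0 0 0 -0.5" --pt "0.02 -0.004 -0.22 0 0 0 -0.5" --pt "0.0255 -0.004 -0.267 0 0 0 -0.5"

```text
time: 7.9
tool_pos: [0.5222, 0.2673, 0.1748]
tool_rot: [-1.57, -0.001, 3.008]
contact_force: [0.9, 0.0, -0.1]
opening: 0.0688
```

apply_moves --pt "0 0 0 0 0 0 -0.5" --pt "0 0 0 0 0 0 -0.5" --pt "0 0 0 0 0 0 -0.5" --pt "0 0 0 0 0 0 -0.5" --pt "0 0 0 0 0 0 -0.5"

```text
time: 8.52
tool_pos: [0.5229, 0.2646, 0.1753]
tool_rot: [-1.571, 0.0, 3.006]
contact_force: [-0.9, 0.4, 0.5]
opening: 0.0688
```

Run:
```python
from h import *
snap("wrist","w5")
```

```text
(no output)
```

View pics/w5.png

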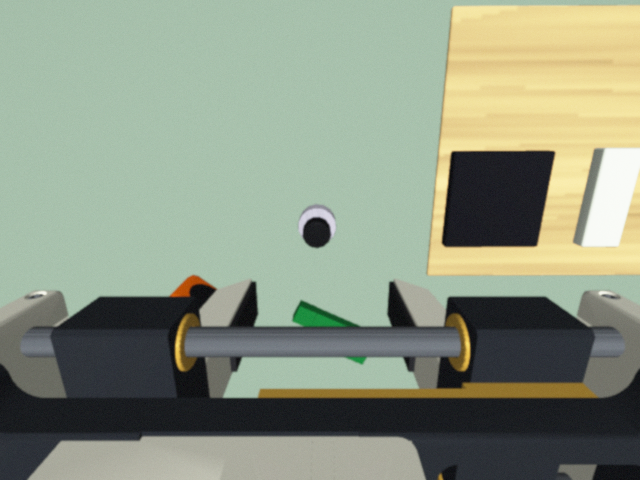

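The knob is centred at (316,232), with the base just above it in the image. Green is at (333,330) and the tape at (195,287), both clear of the fingers.

Run:
```python
from h import *
im,C=load("w5")
m=comp((cv2.cvtColor(im,cv2.COLOR_BGR2GRAY)<60).astype(np.uint8),(316,232))
c=cv2.moments(m,True);u=(c["m10"]/c["m00"],c["m01"]/c["m00"]);print(u,c["m00"],plane(C,u,.048))
p=plane(C,u,.048)[0];go(*p,.036,3.006)
```

```text
(316.3546798029557, 232.06732348111657) 609.0 [[0.52671631 0.2693466 ]]
t 8.57 pos [0.5229 0.2647 0.1753] rot [-1.571  0.     3.006] SHIFT [-0.0032  0.1393 -0.0051] TURN [-0. -0. -0.] q6 after -4.1
```

apply_moves --pt "-0.003 0.04 -0.005 0 0 0 -0.5" --pt "-0.003 0.08 -0.005 0 0 0 -0.5" --pt "-0.003 0.115 -0.005 0 0 0 -0.5" --pt "-0.003 0.132 -0.005 0 0 0 -0.5" --pt "-0.003 0.139 -0.005 0 0 0 -0.5" --squeeze 30

```text
time: 9.2
tool_pos: [0.5264, 0.2697, 0.0357]
tool_rot: [-1.57, -0.0, 3.007]
contact_force: [-0.4, 0.2, -0.3]
opening: 0.0692
```

apply_moves --pt "0 0 0 0 0 0 0.3" --pt "0 0 0 0 0 0 1" --pt "0 0 0 0 0 0 1" --pt "0 0 0 0 0 0 1" --pt "0 0 0 0 0 0 1"

```text
time: 9.82
tool_pos: [0.5264, 0.2698, 0.0364]
tool_rot: [-1.571, 0.0, 3.007]
contact_force: [-0.8, 0.3, 1.1]
opening: 0.0245
```

apply_moves --pt "0 0 0 0 0 0 1" --pt "0 -0.01 0 0 0 0 1" --pt "0 -0.03 0 0 0 0 1" --pt "0 -0.07 0 0 0 0 1" --pt "0 -0.11 0 0 0 0 1"

```text
time: 10.45
tool_pos: [0.5259, 0.2697, 0.1473]
tool_rot: [-1.57, -0.001, 3.007]
contact_force: [0.8, 0.0, -2.7]
opening: 0.0241
```

Run:
```python
from h import *
go(.513,-.003,.11,-.132)
```

```text
t 10.45 pos [0.5259 0.2697 0.1473] rot [-1.570e+00 -1.000e-03  3.007e+00] SHIFT [-0.0239  0.0374  0.272 ] TURN [-0.  -0.2  0.1] q6 after -4.59
```

apply_moves --pt "-0.005 0 0.05 0 0 0 1" --pt "-0.01 0 0.105 0 0 0 1" --pt "-0.015 0 0.16 0 0 0 1" --pt "-0.02 0 0.215 0 0 0 1" --pt "-0.0235 0.02 0.265 0 0 0 1"

```text
time: 11.08
tool_pos: [0.5149, 0.0021, 0.1277]
tool_rot: [-1.571, 0.004, 3.007]
contact_force: [1.1, -1.4, -3.1]
opening: 0.0242
```

apply_moves --pt "0 0.02 0.007 0 0 0 1" --pt "0 0.02 0.007 0 0 0 1" --pt "0 0.02 0.007 0 0 0 1" --pt "0 0.02 0.007 0 0 0 1" --pt "0 0.02 0.007 0 0 0 1"

```text
time: 11.7
tool_pos: [0.5135, -0.0022, 0.1068]
tool_rot: [-1.571, 0.001, 3.008]
contact_force: [0.0, -0.3, -1.4]
opening: 0.0244
```

Run:
```python
from h import *
snap("wrist","w6")
go(.512,-.003,.0565,-.132)
```

```text
t 11.75 pos [ 0.5134 -0.0024  0.1067] rot [-1.571e+00  1.000e-03  3.008e+00] SHIFT [0.0013 0.0502 0.0008] TURN [-0.  -0.1 -0. ] q6 after -4.59
```

View pics/w6.png

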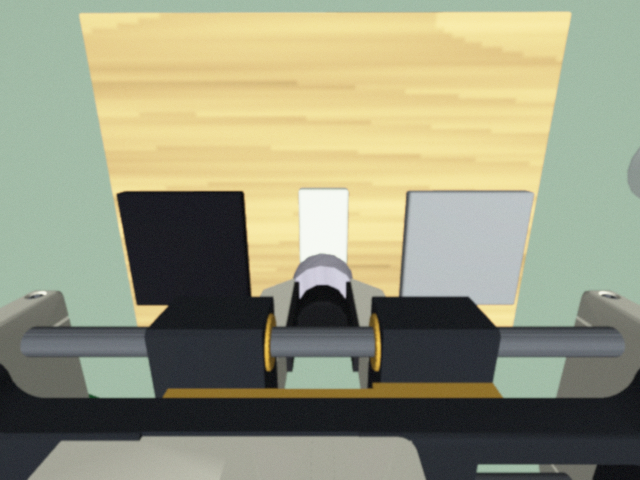

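White's far edge is at row 188, cols 299-348. The weight hangs upright at col 323, in line with the strip. I'll measure the strip from this view.

Run:
```python
from h import *
im,C=load("w6")
F=[((299.5,195),(299,250),1,.018,.02),((348,195),(348,250),1,-.018,.02),((301,188),(346,188),0,.046,.02)]
q,r=fitedges(C,im,F,[.512,-.003,-.132]);print(q.round(4),r)
go(q[0],q[1],.0565,q[2])
```

```text
[ 0.5131 -0.0027 -0.1319] [np.float64(-0.79), np.float64(0.8), np.float64(0.0)]
t 11.75 pos [ 0.5134 -0.0024  0.1067] rot [-1.571e+00  1.000e-03  3.008e+00] SHIFT [0.0003 0.0502 0.0004] TURN [-0.  -0.1 -0. ] q6 after -4.59
```

apply_moves --pt "0.0005 0.02 0.0004 0 0 0 1" --pt "0.0005 0.035 0.0004 0 0 0 1" --pt "0.0005 0.044 0.0004 0 0 0 1" --pt "0.0005 0.048 0.0004 0 0 0 1" --pt "0.0005 0.05 0.0004 0 0 0 1"

```text
time: 12.38
tool_pos: [0.5128, -0.0033, 0.0563]
tool_rot: [-1.571, 0.0, 3.007]
contact_force: [-1.8, -1.5, 10.0]
opening: 0.024
```

apply_moves --pt "0 0.0004 0 0 0 0 1" --pt "0 0.0004 0 0 0 0 0.6" --pt "0 0.0004 0 0 0 0 0.3" --pt "0 0.0004 0 0 0 0 0" --pt "0 0.0004 0 0 0 0 0"

```text
time: 13.0
tool_pos: [0.5127, -0.0032, 0.0558]
tool_rot: [-1.571, 0.0, 3.007]
contact_force: [-0.5, -0.3, -0.3]
opening: 0.0445
```

apply_moves --pt "0 -0.01 0 0 0 0 0" --pt "0 -0.03 0 0 0 0 0" --pt "0 -0.07 0 0 0 0 0" --pt "0 -0.11 0 0 0 0 0" --pt "0 -0.16 0 0 0 0 0"

```text
time: 13.62
tool_pos: [0.512, -0.0031, 0.2173]
tool_rot: [-1.571, -0.001, 3.007]
contact_force: [1.2, 0.2, 0.2]
opening: 0.0456
```

Run:
```python
from h import *
snap("wrist","w7")
go(.6098,-.3862,.22,-.4114)
```

```text
t 13.68 pos [ 0.5152 -0.0035  0.2246] rot [-1.571  0.011  3.007] SHIFT [-0.145   0.0063  0.3666] TURN [ 0.1 15.9 -0.7] q6 after -4.87
```

View pics/w7.png

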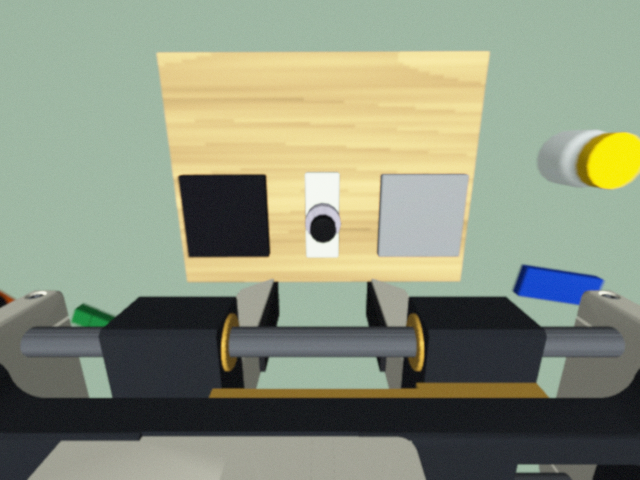

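The weight stands upright mid-strip (base about (323,220), strip rows 173-257). Now the terracotta strip.

apply_moves --pt "-0.02 0 0.05 0 3 0 -0.5" --pt "-0.04 0 0.105 0 6 0 -0.5" --pt "-0.06 0 0.155 0 9 0 -0.5" --pt "-0.08 0 0.21 0 12 0 -0.5" --pt "-0.1 0 0.26 0 15.9 0 -0.5"

```text
time: 14.3
tool_pos: [0.5769, -0.2763, 0.2164]
tool_rot: [-1.571, 0.001, 2.727]
contact_force: [0.7, 0.7, -0.5]
opening: 0.0688
```

Run:
```python
from h import *
go(.6098,-.3862,.18,-.4114)
```

```text
t 14.3 pos [ 0.5769 -0.2763  0.2164] rot [-1.571e+00  1.000e-03  2.727e+00] SHIFT [-0.0744  0.0365  0.0873] TURN [-0.  -0.2 -0. ] q6 after -4.87
```

apply_moves --pt "-0.025 0.01 0.03 0 0 0 -0.5" --pt "-0.05 0.025 0.06 0 0 0 -0.5" --pt "-0.074 0.036 0.087 0 0 0 -0.5" --pt "-0.074 0.036 0.087 0 0 0 -0.5" --pt "-0.074 0.036 0.087 0 0 0 -0.5"

```text
time: 14.92
tool_pos: [0.6096, -0.383, 0.1801]
tool_rot: [-1.571, -0.0, 2.729]
contact_force: [0.2, -0.4, 0.8]
opening: 0.0692
```

Run:
```python
from h import *
st,im=snap("wrist","w8");C=cam("wrist",st)
uv=proj(C,[[.6098,-.3862,.014]])[0];m=comp(cv2.morphologyEx(mask(im,"terra"),cv2.MORPH_OPEN,np.ones((3,3))),uv)
p,r=fitbox([(C,m)],.092,.036,0,.014,[.61,-.386]);print(uv,m.sum(),p.round(4),r)
go(p[0],p[1],.014,p[2])
```

```text
[325.24606788 222.99635113] 3281 [ 0.6101 -0.386  -0.4113] [-0.   0.   0.1  0.3  0. ]
t 14.97 pos [ 0.6098 -0.3827  0.1807] rot [-1.571e+00  1.000e-03  2.730e+00] SHIFT [-0.0015  0.1667  0.0029] TURN [ 0. -0. -0.] q6 after -4.87
```

apply_moves --pt "-0.0015 0.045 0.003 0 0 0 -0.5" --pt "-0.0015 0.09 0.003 0 0 0 -0.5" --pt "-0.0015 0.135 0.003 0 0 0 -0.5" --pt "-0.0015 0.157 0.003 0 0 0 -0.5" --pt "-0.0015 0.1665 0.003 0 0 0 -0.5" --squeeze 25

```text
time: 15.6
tool_pos: [0.6098, -0.3856, 0.0128]
tool_rot: [-1.571, -0.001, 2.731]
contact_force: [-0.3, -0.6, 0.5]
opening: 0.0686
```

apply_moves --pt "0 0 0 0 0 0 -0.5" --pt "0 0 0 0 0 0 1" --pt "0 0 0 0 0 0 1" --pt "0 0 0 0 0 0 1" --pt "0 0 0 0 0 0 1"

```text
time: 16.23
tool_pos: [0.61, -0.3871, 0.0137]
tool_rot: [-1.571, 0.001, 2.729]
contact_force: [-0.9, 0.1, 2.2]
opening: 0.0356
```

apply_moves --pt "0 -0.01 0 0 0 0 1" --pt "0 -0.03 0 0 0 0 1" --pt "0 -0.07 0 0 0 0 1" --pt "0 -0.12 0 0 0 0 1" --pt "0 -0.17 0 0 0 0 1"

```text
time: 16.85
tool_pos: [0.6098, -0.387, 0.1866]
tool_rot: [-1.57, 0.001, 2.729]
contact_force: [1.3, -0.9, -1.2]
opening: 0.0355
```

Run:
```python
from h import *
b=np.array([.5514,-.0093,-.1315]);c,s=np.cos(b[2]),np.sin(b[2])
T=b[:2]+[c*.063+s*.105,s*.063-c*.105];print("target",T)
go(*T,.12,b[2]+np.pi/2)
```

```text
target [ 0.60008834 -0.12165411]
t 16.85 pos [ 0.6098 -0.387   0.1866] rot [-1.570e+00  1.000e-03  2.729e+00] SHIFT [ 0.1153  0.0663 -0.2392] TURN [ 0.  73.9 -0.1] q6 after -3.21
```

apply_moves --pt "0.01 0 -0.03 0 -10 0 1" --pt "0.03 0 -0.07 0 -20 0 1" --pt "0.05 0 -0.11 0 -30 0 1" --pt "0.07 0 -0.15 0 -40 0 1" --pt "0.09 0 -0.19 0 -50 0 1"

```text
time: 17.48
tool_pos: [0.6035, -0.1755, 0.1851]
tool_rot: [-1.569, 0.001, -2.675]
contact_force: [0.4, -0.6, -1.1]
opening: 0.0358
```

Run:
```python
from h import *
go(.6001,-.1217,.12,-.1315+np.pi/2)
```

```text
t 17.48 pos [ 0.6035 -0.1755  0.1851] rot [-1.569e+00  1.000e-03 -2.675e+00] SHIFT [-0.021   0.065  -0.0497] TURN [ -0.1 -55.8  -0. ] q6 after -0.07
```

apply_moves --pt "-0.005 0 -0.01 0 -10 0 1" --pt "-0.01 0 -0.025 0 -20 0 1" --pt "-0.015 0.02 -0.04 0 -30 0 1" --pt "-0.021 0.04 -0.05 0 -40 0 1" --pt "-0.021 0.055 -0.05 0 -50 0 1"

```text
time: 18.1
tool_pos: [0.6003, -0.1217, 0.1292]
tool_rot: [-1.57, 0.0, -1.802]
contact_force: [-0.3, -0.9, -1.7]
opening: 0.0357
```

apply_moves --pt "0 0.01 0 0 -5.5 0 1" --pt "0 0.01 0 0 -5.5 0 1" --pt "0 0.01 0 0 -5.5 0 1" --pt "0 0.01 0 0 -5.5 0 1" --pt "0 0.01 0 0 -5.5 0 1"

```text
time: 18.73
tool_pos: [0.6003, -0.1228, 0.1188]
tool_rot: [-1.57, -0.0, -1.713]
contact_force: [0.5, -0.3, -0.6]
opening: 0.0359
```

Run:
```python
from h import *
st,_=snap("wrist","w9")
go(.6001,-.1217,.0215,-.1315+np.pi/2)
```

```text
t 18.77 pos [ 0.6002 -0.1228  0.1187] rot [-1.57  -0.    -1.713] SHIFT [-0.0011  0.0972 -0.0003] TURN [-0.  -0.6  0. ] q6 after -0.07
```

View pics/w9.png

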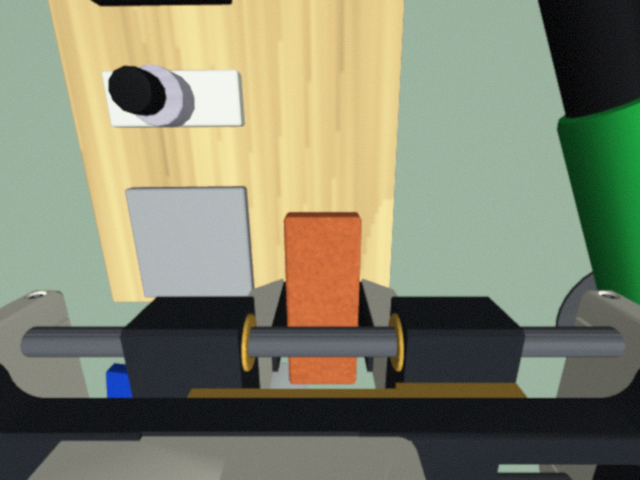

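Grey slab: inner edge at row 187, far edge (246,187)-(252,295). Board far edge: (403,0)-(391,290). The terracotta's end is at row 213, cols 286-360. I'll verify the target relative to the slab.

Run:
```python
from h import *
im,C=load("w9")
E=[((127,190),(143,295),0,-.085,.018),((246,190),(252,290),0,.005,.006),((130,187),(244,187),1,-.06,.006),((403,5),(391,280),0,.12,.006),((55,30),(113,295),0,-.12,.006),((116,301),(150,301),1,-.16,.006)]
p,r=fitedges(C,im,E,[.5514,-.0093,-.1315]);print(p.round(4),r)
w=sub(im,[(287,213),(359,213)]);q=plane(C,w,.1185);y=np.load("pics/w9.npy")[5]
ctr=q.mean(0)-.046*np.array([-np.cos(y),-np.sin(y)]);print("strip ctr by cam",ctr.round(4),np.load("pics/w9.npy")[:2])
c,s=np.cos(p[2]),np.sin(p[2]);T=p[:2]+[c*.063+s*.105,s*.063-c*.105];print("target",T.round(4));go(*T,.0215,p[2]+np.pi/2)
```

```text
[ 0.5519 -0.009  -0.1363] [np.float64(0.88), np.float64(-0.66), np.float64(-0.29), np.float64(-0.95), np.float64(0.85), np.float64(0.48)]
strip ctr by cam [ 0.6    -0.1207] [ 0.6002689  -0.12281365]
target [ 0.6001 -0.1216]
t 18.77 pos [ 0.6002 -0.1228  0.1187] rot [-1.57  -0.    -1.713] SHIFT [-0.0012  0.0972 -0.0003] TURN [-0.  -0.3  0. ] q6 after -0.06
```

apply_moves --pt "0 0.035 0 0 -0.4 0 1" --pt "0 0.065 0 0 -0.4 0 1" --pt "0 0.085 0 0 -0.4 0 1" --pt "0 0.0945 0 0 -0.4 0 1" --pt "0 0.0975 0 0 -0.4 0 1"

```text
time: 19.4
tool_pos: [0.6002, -0.1227, 0.0207]
tool_rot: [-1.571, -0.0, -1.706]
contact_force: [0.3, 0.1, -0.9]
opening: 0.0358
```

apply_moves --pt "0 0.0005 0 0 0 0 1" --pt "0 0.0005 0 0 0 0 0.3" --pt "0 0.0005 0 0 0 0 0.05" --pt "0 0.0005 0 0 0 0 -0.1" --pt "0 0.0005 0 0 0 0 -0.1"

```text
time: 20.02
tool_pos: [0.6003, -0.1228, 0.0206]
tool_rot: [-1.57, -0.0, -1.706]
contact_force: [0.8, -0.0, -0.1]
opening: 0.0503
```

apply_moves --pt "0 -0.01 0 0 0 0 -0.1" --pt "0 -0.03 0 0 0 0 -0.1" --pt "0 -0.07 0 0 0 0 -0.1" --pt "0 -0.12 0 0 0 0 -0.1" --pt "0 -0.16 0 0 0 0 -0.1"

```text
time: 20.65
tool_pos: [0.6004, -0.1228, 0.1833]
tool_rot: [-1.568, -0.001, -1.706]
contact_force: [0.3, -0.4, 0.1]
opening: 0.0504
```

Run:
```python
from h import *
snap("wrist","w10")
go(.3916,-.2631,.2,1.276)
```

```text
t 20.7 pos [ 0.6026 -0.1234  0.189 ] rot [-1.56  -0.002 -1.705] SHIFT [ 0.1667 -0.0127 -0.1903] TURN [-0.6  9.2  0.1] q6 after -0.3
```

View pics/w10.png

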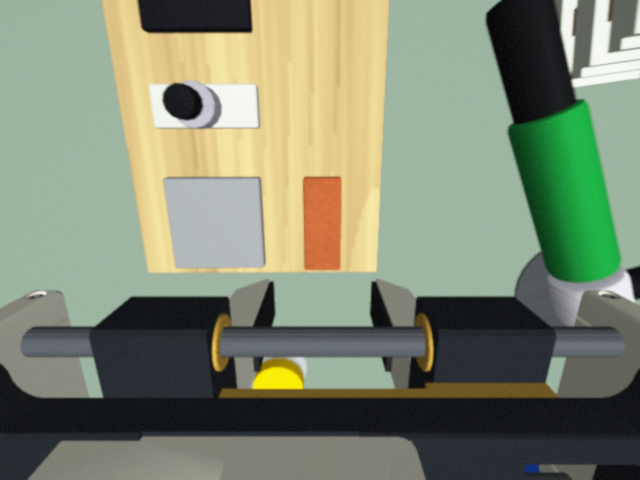

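Terracotta lies parallel behind the grey slab (cols 304-341, rows 177-270; slab rows 177-268). Now the blue strip.

apply_moves --pt "0.035 -0.01 -0.038 0 2 0 -0.3" --pt "0.07 -0.01 -0.076 0 4 0 -0.3" --pt "0.105 -0.01 -0.114 0 6 0 -0.3" --pt "0.14 -0.01 -0.152 0 8 0 -0.3" --pt "0.167 -0.01 -0.188 0 9.2 0 -0.3"

```text
time: 21.32
tool_pos: [0.3899, -0.2639, 0.1909]
tool_rot: [-1.57, -0.001, -1.867]
contact_force: [-0.1, 0.1, 0.2]
opening: 0.0596
```

apply_moves --pt "0 0 0 0 0 0 -0.3" --pt "0 0 0 0 0 0 -0.3" --pt "0 0 0 0 0 0 -0.3" --pt "0 0 0 0 0 0 -0.3" --pt "0 0 0 0 0 0 -0.3"

```text
time: 21.95
tool_pos: [0.3918, -0.2626, 0.1902]
tool_rot: [-1.571, 0.0, -1.865]
contact_force: [-0.0, -0.0, -0.1]
opening: 0.0596
```

Run:
```python
from h import *
im,C=load("w10")
E=[((165,180),(174,266),0,-.085,.018),((262,180),(265,266),0,.005,.006),((167,177),(260,177),1,-.06,.006),((388,10),(378,268),0,.12,.006),((110,30),(146,265),0,-.12,.006),((150,272),(375,272),1,-.16,.006)]
p,r=fitedges(C,im,E,[.5514,-.0093,-.1315]);print(p.round(4),r)
F=[((304,180),(304,266),0,-.018,.02),((341,180),(341,266),0,.018,.02),((305,177),(340,177),1,.046,.006),((305,270),(340,270),1,-.046,.02)]
q,r=fitedges(C,im,F,[.6,-.122,-.135]);print(q.round(4),r)
c,s=np.cos(p[2]),np.sin(p[2]);d=q[:2]-p[:2];print("terra in board",c*d[0]+s*d[1],-s*d[0]+c*d[1],q[2]-p[2])
st,im=snap("wrist","w11");C=cam("wrist",st)
uv=proj(C,[[.3916,-.2631,.014]])[0];m=comp(cv2.morphologyEx(mask(im,"blue"),cv2.MORPH_OPEN,np.ones((3,3))),uv)
p,r=fitbox([(C,m)],.092,.036,0,.014,[.3916,-.263]);print(uv,m.sum(),p.round(4),r)
uv=proj(C,[[.54,-.26,.07]])[0];m=comp(mask(im,"yellow"),uv);M=cv2.moments(m,True);print("jar",plane(C,(M["m10"]/M["m00"],M["m01"]/M["m00"]),.07))
go(p[0],p[1],.0145,p[2])
```

```text
[ 0.5512 -0.0085 -0.1301] [np.float64(0.28), np.float64(-0.44), np.float64(-0.73), np.float64(0.06), np.float64(0.11), np.float64(2.32)]
[ 0.6003 -0.1222 -0.1336] [np.float64(-0.09), np.float64(0.12), np.float64(-0.53), np.float64(0.3)]
terra in board 0.06341028650986055 -0.10638755006527387 -0.0034712899563583144
[322.69088118 223.10346706] 3028 [ 0.392  -0.2632  1.2764] [-0.   0.   0.1  0.4 -0. ]
jar [[ 0.53623458 -0.25903232]]
t 22.0 pos [ 0.3917 -0.2626  0.1902] rot [-1.571 -0.    -1.865] SHIFT [0.0005 0.1757 0.0004] TURN [ 0. -0.  0.] q6 after -0.3
```

Terracotta is at (63.4, -106.4) mm in the board frame, against a target of (63, -105). The blue strip is right under the tool, and the jar clears the gripper body by about 15 mm.

apply_moves --pt "0 0.05 0 0 0 0 -0.3" --pt "0 0.1 0 0 0 0 -0.3" --pt "0 0.145 0 0 0 0 -0.3" --pt "0 0.167 0 0 0 0 -0.3" --pt "0 0.1755 0 0 0 0 -0.3" --squeeze 25

```text
time: 22.62
tool_pos: [0.391, -0.2624, 0.0136]
tool_rot: [-1.573, 0.001, -1.866]
contact_force: [-0.5, 0.4, 1.0]
opening: 0.0595
```

apply_moves --pt "0 0 0 0 0 0 -0.3" --pt "0 0 0 0 0 0 1" --pt "0 0 0 0 0 0 1" --pt "0 0 0 0 0 0 1" --pt "0 0 0 0 0 0 1"

```text
time: 23.25
tool_pos: [0.3917, -0.2632, 0.0154]
tool_rot: [-1.57, -0.001, -1.866]
contact_force: [-0.9, 0.8, 5.8]
opening: 0.0355
```

apply_moves --pt "0 -0.01 0 0 0 0 1" --pt "0 -0.03 0 0 0 0 1" --pt "0 -0.07 0 0 0 0 1" --pt "0 -0.12 0 0 0 0 1" --pt "0 -0.17 0 0 0 0 1"

```text
time: 23.88
tool_pos: [0.391, -0.2626, 0.1867]
tool_rot: [-1.571, 0.0, -1.866]
contact_force: [0.6, -0.4, -0.7]
opening: 0.0356
```

Run:
```python
from h import *
go(.6003,-.1225,.17,-.1345+np.pi/2)
```

```text
t 23.88 pos [ 0.391  -0.2626  0.1867] rot [-1.571  0.    -1.866] SHIFT [-0.1949  0.0166  0.1595] TURN [ 0.  -9.2 -0. ] q6 after -0.07
```

apply_moves --pt "-0.04 0 0.032 0 -2 0 1" --pt "-0.08 0 0.065 0 -4 0 1" --pt "-0.12 0 0.098 0 -6 0 1" --pt "-0.16 0 0.13 0 -8 0 1" --pt "-0.195 0 0.1595 0 -9.2 0 1"

```text
time: 24.5
tool_pos: [0.6017, -0.1213, 0.1851]
tool_rot: [-1.571, -0.0, -1.704]
contact_force: [0.6, -1.4, -0.5]
opening: 0.0357
```

apply_moves --pt "0 0.03 0 0 0 0 1" --pt "0 0.06 0 0 0 0 1" --pt "0 0.08 0 0 0 0 1" --pt "0 0.08 0 0 0 0 1" --pt "0 0.08 0 0 0 0 1"

```text
time: 25.12
tool_pos: [0.6012, -0.123, 0.1059]
tool_rot: [-1.57, -0.0, -1.706]
contact_force: [-0.1, 0.4, -0.2]
opening: 0.0358
```

Run:
```python
from h import *
snap("wrist","w12")
go(.6003,-.1225,.0355,-.1345+np.pi/2)
```

```text
t 25.18 pos [ 0.6013 -0.123   0.1062] rot [-1.569 -0.    -1.706] SHIFT [-0.0004  0.0707 -0.0012] TURN [-0.1 -0.   0. ] q6 after -0.07
```

View pics/w12.png

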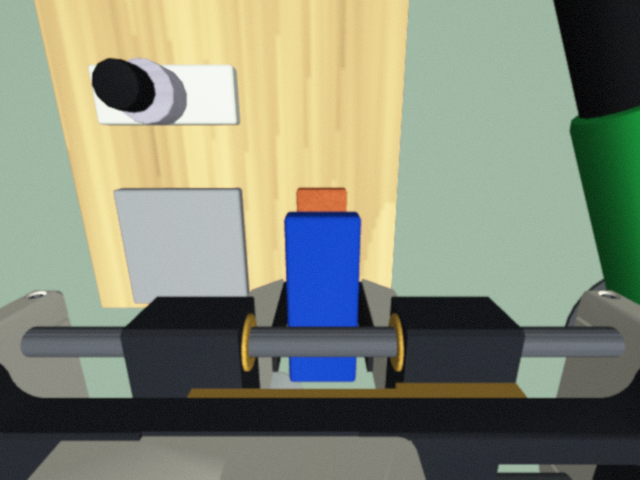

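The blue end (286-360, row 213) is centred over the visible terracotta end (297-347, row 188). A quick numeric check of the two ends before lowering.

Run:
```python
from h import *
im,C=load("w12");y=np.load("pics/w12.npy")[5];u=np.array([-np.cos(y),-np.sin(y)])
b=plane(C,edge(im,(287,213),(359,213)),.1062);t=plane(C,edge(im,(299,188),(345,188)),.013)
print("blue ctr",np.median(b,0)-.046*u,"terra ctr",np.median(t,0)-.046*u)
l=plane(C,[edge(im,(297,190),(297,211)).mean(0),edge(im,(347,190),(347,211)).mean(0)],.02);print("terra mid",l.mean(0), "w",np.hypot(*(l[0]-l[1])))
l=plane(C,[edge(im,(286,220),(286,270)).mean(0),edge(im,(360,220),(360,270)).mean(0)],.1062);print("blue mid",l.mean(0), "w",np.hypot(*(l[0]-l[1])),"tool axes x",-u)
```

```text
blue ctr [ 0.60143019 -0.12009863] terra ctr [ 0.60083627 -0.12181103]
terra mid [ 0.60539425 -0.08481832] w 0.035784964378244306
blue mid [ 0.60522464 -0.09027695] w 0.03467705526434609 tool axes x [-0.13435042 -0.99093388]
```

apply_moves --pt "0.001 0.03 -0.0008 0 0 0 1" --pt "0.001 0.05 -0.0008 0 0 0 1" --pt "0.001 0.062 -0.0008 0 0 0 1" --pt "0.001 0.068 -0.0008 0 0 0 1" --pt "0.001 0.07 -0.0008 0 0 0 1"

```text
time: 25.8
tool_pos: [0.6001, -0.1238, 0.0355]
tool_rot: [-1.57, -0.0, -1.705]
contact_force: [-4.7, 1.0, 10.9]
opening: 0.036
```

apply_moves --pt "0 0.0004 0 0 0 0 1" --pt "0 0.0004 0 0 0 0 0.3" --pt "0 0.0004 0 0 0 0 0.05" --pt "0 0.0004 0 0 0 0 -0.1" --pt "0 0.0004 0 0 0 0 -0.1"

```text
time: 26.42
tool_pos: [0.5998, -0.1237, 0.0342]
tool_rot: [-1.571, -0.0, -1.706]
contact_force: [-0.3, 0.6, 0.1]
opening: 0.05
```

apply_moves --pt "0 -0.01 0 0 0 0 -0.1" --pt "0 -0.03 0 0 0 0 -0.1" --pt "0 -0.07 0 0 0 0 -0.1" --pt "0 -0.12 0 0 0 0 -0.1" --pt "0 -0.16 0 0 0 0 -0.1"

```text
time: 27.05
tool_pos: [0.6001, -0.1237, 0.1973]
tool_rot: [-1.568, -0.001, -1.706]
contact_force: [0.6, -0.7, -0.2]
opening: 0.0507
```

apply_moves --pt "0 0 0 0 0 0 -0.1" --pt "0 0 0 0 0 0 -0.1" --pt "0 0 0 0 0 0 -0.1" --pt "0 0 0 0 0 0 -0.1" --pt "0 0 0 0 0 0 -0.1"

```text
time: 27.68
tool_pos: [0.5996, -0.1236, 0.1938]
tool_rot: [-1.572, 0.0, -1.706]
contact_force: [-0.6, -0.9, 0.3]
opening: 0.0503
```

Run:
```python
from h import *
st,im=snap("wrist","w13");print(st["tool_pos"])
cv2.imwrite("pics/fin.png",np.hstack([im[:300,100:450],cams.read_camera("side")[130:430,130:480]]))
```

```text
[ 0.59963825 -0.12362334  0.19375784]
```

View pics/fin.png

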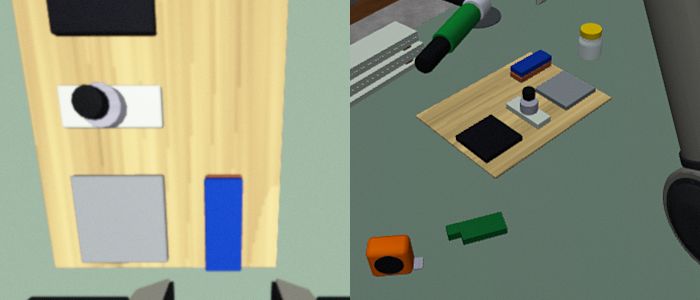

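Blue is on top of terracotta, with a sliver of terracotta at its upper end. The weight is upright, and green, tape and jar are in place. One last numeric check.

Run:
```python
from h import *
im,C=load("w13")
E=[((172,178),(181,260),0,-.085,.018),((264,178),(268,260),0,.005,.006),((175,175),(262,175),1,-.06,.006),((387,10),(377,265),0,.12,.006),((115,30),(153,262),0,-.12,.006),((156,268),(300,268),1,-.16,.006)]
p,r=fitedges(C,im,E,[.5514,-.0093,-.1315]);print(p.round(4),r)
c,s=np.cos(p[2]),np.sin(p[2])
F=[((305,182),(305,265),0,-.018,.034),((342,182),(342,265),0,.018,.034),((307,270),(340,270),1,-.046,.034)]
q,r=fitedges(C,im,F,[.6,-.122,-.135])
d=q[:2]-p[:2];print("blue in board",c*d[0]+s*d[1],-s*d[0]+c*d[1],q[2]-p[2],r)
cr=im[160:290,270:380];cv2.imwrite("pics/z.png",cv2.resize(cr,None,fx=4,fy=4))
S=cv2.imread("pics/scene0.png");n=cams.read_camera("scene");cv2.imwrite("pics/scene9.png",n)
d=cv2.absdiff(S,n).max(2)
for k,(u,v) in dict(jar=(205,200),tape=(487,327),green=(438,281)).items(): print(k,(d[v-22:v+22,u-22:u+22]>50).sum())
print(proj(C,box([*(p[:2]+[c*.063+s*.105,s*.063-c*.105]),p[2]+np.pi/2],.092,.036,.02,.034)).round(0).tolist())
```

```text
[ 0.5519 -0.0083 -0.1314] [np.float64(0.54), np.float64(-0.48), np.float64(-0.18), np.float64(-0.74), np.float64(0.61), np.float64(5.83)]
blue in board 0.06285688871530944 -0.10663324044782772 -0.006499507447799563 [np.float64(0.5), np.float64(-0.57), np.float64(0.0)]
jar 1329
tape 0
green 0
[[341.0, 264.0], [306.0, 264.0], [342.0, 173.0], [304.0, 173.0], [342.0, 269.0], [305.0, 269.0], [343.0, 175.0], [304.0, 175.0]]
```

View pics/z.png

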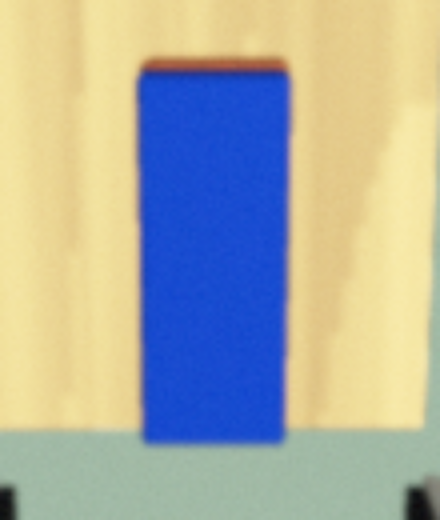

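Run:
```python
from h import *
d=cv2.absdiff(cv2.imread("pics/side0.png"),cams.read_camera("side")).max(2)
print("jar side diff",(d[152:192,355:387]>50).sum()); print(robot.observe()["contact_force"].round(1)); print(robot.hand_in())
```

```text
jar side diff 74
[-0.3  0.8 -0. ]
the job is handed in; nothing more can be done
None
```

The job is done and handed in at about 28 s of robot time, in the order asked: white strip, weight, terracotta strip, blue strip. I got no verdict back.

Last measurements, in board coordinates:

| Item | Position (mm) | Target (mm) | Angle off |
|---|---|---|---|
| White strip | (-38.0, +1.2) | (-40, 0) | 0.1° |
| Terracotta strip | (63.4, -106.4) | (63, -105), for a 40 mm gap to the grey slab | 0.2° |
| Blue strip, on the terracotta | (62.9, -106.6) | (63, -105) | 0.4° |

- **Weight:** it stands upright on the middle of the white strip, judged by eye in the wrist and side pictures; I did not measure its final position.
- **White and terracotta:** both were measured just before the next part was set on them, not again afterwards. The largest force reading at the end of a placing move was about 12 N, when the blue strip touched down.
- **Blue:** a thin sliver of terracotta shows at one end. It fits the camera angle, and the two strips agree to about 1–2 mm.
- **Green strip and tape measure:** no pixels changed in the scene view.
- **Jar:** two checks did not come out clean. The scene view showed a large change around it, probably the arm in the way. The side view showed a small change of 74 pixels, which I did not track down. The wrist camera last put the jar at (0.536, -0.259) m before the blue strip was picked up, which agrees with the start (about 0.533, -0.256), and no contact there showed in the force readings.
- **Robot:** it was clear of everything at hand-in, with the force reading near zero.

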